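Set the valve travel stop with its knurled wheel

ROBOT

A 7-joint arm with a two-finger parallel gripper is mounted at the origin on the work surface. World frame = base frame: x ahead of the robot, y to its left, z up, the work surface at z = 0. Lengths are in mm, angles in rad, forces in N, time in s.
With the tool pointing down it reaches from about 400 to 925 mm from the base axis. Payload 5.6 kg.
Tool frame: the origin (TCP) lies midway between the tips of the shut fingers; the grasp point (between the pads) lies 19 mm behind it; z points along the fingers, y is the line along which they close (so a half turn about z gives the same grasp; the last joint's range is limited). The gripper opens to 85 mm and grips with 20 to 120 N. Pads are 22 mm wide; open, the fingers measure 114 mm over their backs; the gripper's body (76 mm by 85 mm) begins 54 mm behind the grasp point. The pads swing forward as they close: fully open they stand 13 mm farther back than shut.
Start: joints at [-1.375, 0.468, -0.012, 1.603, 0.006, 1.071, -0.056], TCP at [153.79, 631.551, 231.29] pointing down, gripper open.
Joint ranges: [-2.53, 2.53], [-0.31, 2.02], [-1.57, 1.55], [0.28, 2.44], [-1.29, 4.43], [0.15, 1.84], [-2.92, 2.92]. Speed limits (rad/s): [2.57, 2.57, 3.14, 3.14, 3.14, 3.14, 3.14].

INTERFACE

Orientations are given as a rotation vector (axis times angle).
In Python, from plant import telemetry, viewer, job gives the robot as it stands. The module is installed in compiled form; this text tells all that it offers.
- The arm moves only by the tool drive_tool, never from a script. Its argument "plan" is a list that holds one entry, the list of rows, each a list of 5 numbers: the finger opening in mm, from 0 to 85.4, then the shift along the tool's x, y, z in units of 50 mm (1.0 is 50 mm), then the turn about the tool's z in units of 6 degrees (1.0 is 6 degrees). In form: [[[jaw, x, y, z, yaw], ...]]. A call has 1 to 8 rows; each row shifts and turns the commanded pose from where the row before left it, along the tool's axes as they then stand; what a row does not reach is not made up. A row lasts 1/10 s, in which the tool goes at most 50 mm and 8.59 degrees, less where a joint would pass 70% of its speed; a pose out of reach is approached as far as the arm can. A call is refused whole if a number of a shift passes 1 or a number of a turn 1, either way. A call with a gripper value outside its range is refused whole. The fingers move at their own pace and stop on an object; the grip force is fixed at half the most. Time passes only in rows, so rows that do not move let the fingers close. It gives the time, the measured TCP pose, the force, the opening and the grip force at its end, in the units of the state.
- telemetry.observe(): the state, without advancing time (a new reading comes with each control period).
- viewer.snapshot(name): name is "side" or "top" or "wrist"; returns a dict with "color" (400x640x3 uint8, red, green, blue), "vertical_fov" (degrees; the focal length in pixels is half the picture's height over the tangent of half this angle, whatever the lens; pixels are square), "cx", "cy" (the principal point, pixels), "cam_to_world" (4x4, takes a point from camera to world coordinates). Camera axes: x right, y down, z forward; pixel columns grow to the right and rows downward; lengths in mm; the calibration is good to about 2 mm. A picture is of the moment at which its call begins. There is no depth.
- job.job_done(): hands the job in; it is judged then, once.
The state is a dict: "time_s": time; "q": joint angles; "qvel": joint speeds; "joint_efforts": joint torques, N m; "eef_pos": TCP position; "ee_rot": TCP orientation; "force": force on the tool from outside, world axes, zero at the start; "moment": the same for the moment, N m; "finger_gap": opening from 0.0 (shut) to 1.0 (fully open); "gripper_force": force on a finger pad.
Only numpy, scipy, OpenCV 4.12 (cv2) and the standard library are available. Lean on these libraries where they do the work, as an engineer would, in place of code of your own. Each camera call takes 0.05 s, during which the arm holds its last target. There are 200 camera calls.

TASK

Set the travel stop on the small bench fixture: with a fingertip resting on top of the knurled wheel, roll it stroke by stroke towards the jaw so that the jaw closes up, until the jaw's pointer blade stands inside the notch of the index clip. Move the jaw only by the wheel, never by pushing it or its rack bar, leave the index clip where it is set, and neither lift nor shift the things standing around. Take the finger off the wheel when done.

Things in the scene. Friction and masses are not known exactly. Their poses are not given: they have to be found in the camera images.
- fixture: Fixture screwed to the bench: aluminium plate 120 (x) x 250 (y) x 12 mm, knurled wheel near its -y end, sliding jaw in the middle, fixed anvil block (60 x 22 mm, top at 62 mm, with a 14 mm stem stub) at its +y end. Origin: centre of the plate's underside. Its y runs from wheel to anvil, z up. All other entries use this frame's directions; heights are above the bench.
- wheel: Knurled steel wheel, 60 mm diameter, 26 mm wide, axle level along the fixture's x. Origin: its centre, 45 mm high, at fixture x 0, y -85 mm (its own axes turn as it rolls). Two cheek plates 44 mm long, tops at 54 mm, stand at its flat sides (outer faces 22.5 mm from the middle). No end stops of its own; stays where it is left.
- wheel_top (a point): Topmost point of the wheel's rim, 75 mm high; fixed to the fixture. Rolling the rim 30 mm towards +y here drives the jaw 8 mm towards +y (pinion under the jaw's rack bar); rolling towards -y brings it back. About 2 N at the rim turns it. The knurl grips well (friction about 1): a press of some 5 to 20 N carries it along without slip.
- jaw: Dark steel jaw block 60 (x) x 24 (y) x 34 mm, top at 53 mm, with a steel rack bar (7 mm square, top at 60 mm) running back from it past the wheel at x -32 mm. Origin: middle of the block at the top of the plate. It slides 60 mm, its middle from fixture y -22 to +38 mm, and starts within the first 10 mm. Not to be touched.
- pointer (a point): Tip of the jaw's pointer: a steel blade 2 mm thick standing out of the jaw's +x side, top at 52 mm. The point is the top of its free end, mid-thickness. Axes parallel to the fixture's.
- index: Index clip: brass block 16 (x) x 30 (y) mm, top at 50 mm, on its own short rail along the plate's +x edge, with a notch 8 mm wide between two 11 mm prongs. Held by friction (about 12 N), already set; it must stay. Origin: middle of the clip at the top of the plate.
- notch (a point): The gauge mark: middle of the notch, at the top of the clip's face that looks to the jaw. Axes parallel to the fixture's. The pointer passes alongside this face without touching. It starts 16 to 50 mm towards -y of this point and is set when both have the same fixture y.
- calibrator: Bystander: yellow handheld calibrator lying flat, 190 x 95 x 38 mm, beyond the anvil end. Origin: centre of its underside.
- mug: Bystander: blue mug, 80 mm across, 92 mm high, beyond the wheel end. Origin: centre of its foot.
- fitting: Bystander: brass pipe fitting standing upright, 38 mm across, 46 mm high, on the -x side of the fixture. Origin: centre of its foot.
- screwdriver: Bystander: screwdriver lying on the bench on the +x side of the fixture, roughly along it. Origin: middle of its underside.

How it is judged (in metres and radians):
On the way, in this order (a step that is already met when the one before it is completed fails the run):
1. a fingertip rests on the wheel while the pointer is still short of the notch (contact force between the fingers and wheel above 0.5 N and y of pointer in the frame of notch below -0.005 m), for 0.1 s.
2. a fingertip on the wheel has brought the pointer into the notch (contact force between the fingers and wheel above 0.3 N and y of pointer in the frame of notch between -0.0034 and 0.0034 m), for 0.02 s.
At the end, for the whole second after the job is handed in: The pointer blade stands inside the notch (within 3 mm of its middle, so wholly between the prongs), jaw and wheel are at rest and the finger is off (y of pointer in the frame of notch between -0.003 and 0.003 m and linear speed of jaw below 0.003 m/s and angular speed of wheel below 0.3 rad/s); the robot touches nothing.
It fails at once if the jaw or its rack bar is pushed directly (contact force between anything else and jaw above 1.5 N).
It fails at once if the index clip is shifted (distance of notch from where it was at the start of the episode above 0.002 m).
It fails at once if a thing standing around is shifted or lifted (distance of any of calibrator, mug, fitting, screwdriver from where it was at the start of the episode above 0.02 m).
It also fails if it takes over 56 s, if anything falls off the work surface, if the arm or the gripper's body presses on something with over 40 N, if the wrist force passes 120 N, or if a joint passes its speed limit or range.

## Working session

There is one attempt and no reset: what is moved stays moved. The work goes in short steps, Python scripts to look and compute and a tool call to move; the robot and the scene stay as the last step left them, time stands still between calls to the robot, and variables do not carry over. Pictures are saved under pics/ and viewed, at most 10 in all, crops included, and the job is handed in when it is done.

Besides the shell and the picture viewer there is one more tool, called after ">>>" in YAML: its name, and indented under it one key for each argument. drive_tool: Moves the arm, as the interface text tells. Its arguments: {"type":"object","properties":{"plan":{"type":"array"}},"required":["plan"]}

```bash
mkdir -p pics
cat > h.py <<'E'
import numpy as np, cv2, pickle
from plant import telemetry, viewer, job
def snap(n,f):
    s=viewer.snapshot(n); cv2.imwrite(f'pics/{f}.png',s['color'][:,:,::-1]); pickle.dump(s,open(f'pics/{f}.pkl','wb')); return s
def load(f): return pickle.load(open(f'pics/{f}.pkl','rb'))
def K(s): return 200/np.tan(np.radians(s['vertical_fov'])/2)
def px2w(s,u,v,z):
    d=np.array([(u-s['cx'])/K(s),(v-s['cy'])/K(s),1]); T=np.array(s['cam_to_world']); d=T[:3,:3]@d; o=T[:3,3]
    return o+d*(z-o[2])/d[2]
def w2px(s,p):
    T=np.array(s['cam_to_world']); c=T[:3,:3].T@(np.array(p)-T[:3,3]); return c[:2]/c[2]*K(s)+[s['cx'],s['cy']]
E
python3 - <<'E'
from h import *
o=telemetry.observe(); print(o)
a=snap('top','top0');b=snap('side','side0')
for s in(a,b): print(s['vertical_fov'],s['cx'],s['cy'],np.round(s['cam_to_world'],3))
E
```

```text
{'time_s': 0.0, 'q': array([-1.3750192 ,  0.46840053, -0.01157663,  1.60363726,  0.00599791,
        1.07139676, -0.05629178]), 'qvel': array([-0.00017034,  0.00084214,  0.00155609,  0.00034414, -0.00094057,
        0.00151615,  0.00031757]), 'joint_efforts': array([ 1.54276158e-04, -5.32384193e+01,  2.13290553e-02, -2.51304960e+01,
        1.14180826e-02,  7.85692537e-03,  7.23014182e-07]), 'eef_pos': array([153.68293117, 630.98926908, 230.31752425]), 'ee_rot': array([-3.74295017e-01, -3.11913379e+00,  2.83670579e-03]), 'force': array([-0.49975218, -0.52898015,  0.75788637]), 'moment': array([ 0.01725602, -0.03288561, -0.02561516]), 'gripper_force': 0.0, 'finger_gap': 0.9977821841050816}
54.8100556751202 313.9663914303669 193.28696242737806 [[-2.00000e-02 -9.79000e-01  2.02000e-01  3.63649e+02]
 [-1.00000e+00  2.00000e-02 -2.00000e-03  6.83770e+01]
 [-2.00000e-03 -2.02000e-01 -9.79000e-01  9.03819e+02]
 [ 0.00000e+00  0.00000e+00  0.00000e+00  1.00000e+00]]
54.27777480575819 322.44735702078964 187.09448148270462 [[ 8.86000e-01 -2.96000e-01  3.58000e-01  2.71844e+02]
 [-4.64000e-01 -5.61000e-01  6.86000e-01 -4.51686e+02]
 [-2.00000e-03 -7.73000e-01 -6.34000e-01  5.57284e+02]
 [ 0.00000e+00  0.00000e+00  0.00000e+00  1.00000e+00]]
```

View pics/top0.png

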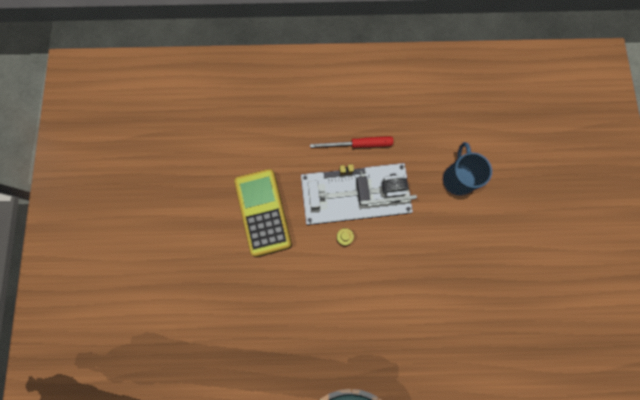

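View pics/side0.png

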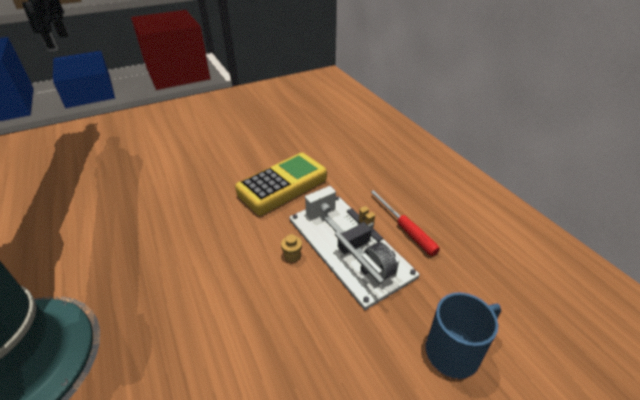

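The top view shows the fixture at about (357,193), with its wheel end to the right (world -y) and the index clip at about (347,169). Next I enlarge both views.

Run:
```python
from h import *
a=load('top0')['color'][150:235,290:430,::-1]; b=load('side0')['color'][180:310,280:430,::-1]
a=cv2.resize(a,None,fx=5,fy=5,interpolation=cv2.INTER_CUBIC)
b=cv2.resize(b,None,fx=4,fy=4,interpolation=cv2.INTER_CUBIC)
cv2.imwrite('pics/ta.png',a);cv2.imwrite('pics/sb.png',b)
```

```text
(no output)
```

View pics/ta.png

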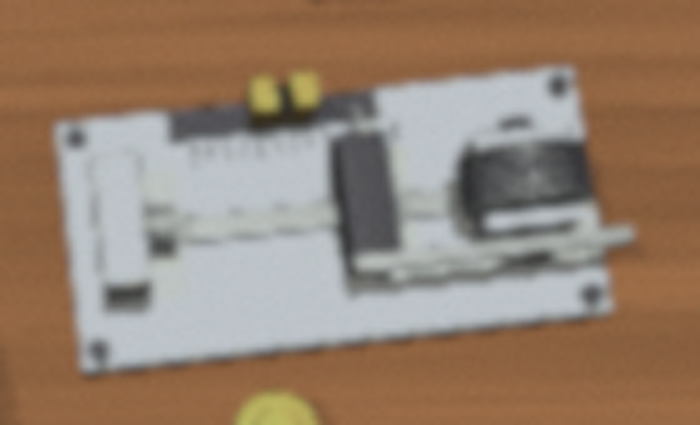

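View pics/sb.png

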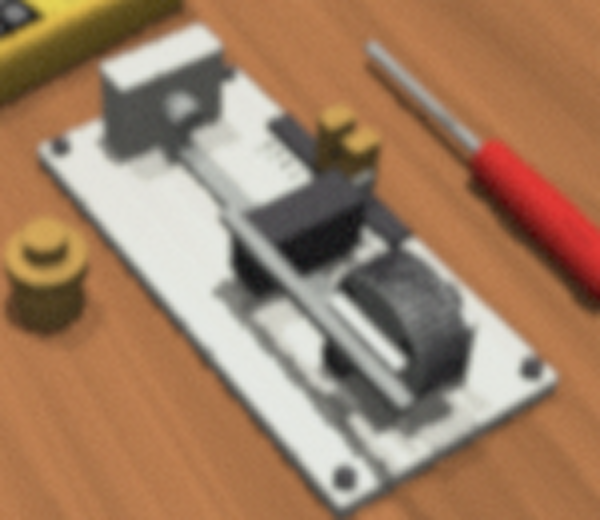

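```bash
cat >> h.py <<'E'
from scipy.optimize import least_squares
from scipy.spatial.transform import Rotation as Ro
def F(p,q):  # fixture->world ; p=(x,y,th)
    c,s=np.cos(p[2]),np.sin(p[2]); return np.array([p[0]+c*q[0]-s*q[1],p[1]+s*q[0]+c*q[1],q[2]])
def Finv(p,w):
    c,s=np.cos(p[2]),np.sin(p[2]); d=w[:2]-np.array(p[:2]); return np.array([c*d[0]+s*d[1],-s*d[0]+c*d[1]])
E
python3 - <<'E'
from h import *
cor=[(60,125,12),(60,-125,12),(-60,-125,12),(-60,125,12)]
a,b=load('top0'),load('side0')
pa=np.array([(57,124),(575,68),(612,312),(84,373)])/5+[290,150]-.4
pb=np.array([(208,28-0),(556,378),(342,508),(40,150)])/4+[280,180]-.375
f=lambda p:np.concatenate([(w2px(a,F(p,c))-u) for c,u in zip(cor,pa)]+[(w2px(b,F(p,c))-u) for c,u in list(zip(cor,pb))[1:]]).ravel()
r=least_squares(f,[480,30,0]);p=r.x;print(np.round(p,3),np.round(r.fun,1))
np.save('p.npy',p)
g=lambda s,x,y,z,o,k:Finv(p,px2w(s,*(np.array([x,y])/k+o-.4),z)).round(1)
print('wheeltop',F(p,(0,-85,75)))
print('notch top',g(a,265,92,50,[290,150],5),g(a,304,87,50,[290,150],5),'side',g(b,336,118,50,[280,180],4),g(b,362,140,50,[280,180],4))
print('pointer',g(a,360,112,52,[290,150],5),g(b,372,175,52,[280,180],4))
R=Ro.from_rotvec(telemetry.observe()['ee_rot']).as_matrix();print(R.round(3))
E
```

```text
[ 5.46547e+02 -3.26350e+01  9.20000e-02] [-0.4 -0.3 -0.4 -0.4  0.4 -0.1 -0.4 -0.3  1.   0.3 -0.5  0.8 -1.1 -0.4]
wheeltop [ 554.3629877  -117.27506845   75.        ]
notch top [53.6 27.5] [54.   9.4] side [53.5 29. ] [54.3 10.1]
pointer [ 38.9 -14.2] [ 42.2 -12.4]
[[-0.972  0.237 -0.   ]
 [ 0.237  0.972 -0.002]
 [-0.    -0.002 -1.   ]]
```

The fit gives the fixture at (546.5, -32.6) with a yaw of 0.092. The notch is near fixture y 19 and the pointer near -13, so about 32 mm of jaw travel is needed, or 120 mm at the rim. I'm moving over the wheel now.

>>> drive_tool:
  plan:
    - [[0,-0.8,-0.5,0,0],[0,-0.8,-0.5,0,0],[0,-0.8,-0.5,0,0],[0,-0.8,-0.5,0,0],[0,-0.7,-0.7,0,0],[0,-0.7,-0.7,0,0],[0,-0.7,-0.7,0,0],[0,-0.7,-0.7,0,0]]

```text
time_s: 0.9
eef_pos: [389.1, 325.4, 231.1]
ee_rot: [-0.374, -3.119, 0.0]
force: [0.9, 0.7, 0.6]
finger_gap: -0.002
gripper_force: 0.0
```

>>> drive_tool:
  plan:
    - [[0,-0.6,-0.8,0,0],[0,-0.6,-0.8,0,0],[0,-0.6,-0.8,0,0],[0,-0.6,-0.8,0,0],[0,-0.6,-0.8,0,0],[0,-0.6,-0.8,0,0],[0,-0.6,-0.8,0,0],[0,-0.5,-0.8,0,0]]

```text
time_s: 1.7
eef_pos: [541.7, -41.2, 231.2]
ee_rot: [0.374, 3.119, -0.0]
force: [0.7, 0.7, -0.1]
finger_gap: -0.001
gripper_force: 0.0
```

>>> drive_tool:
  plan:
    - [[0,0,-0.8,0,1],[0,0,0,0,1],[0,0,0,0,1],[0,0,0,0,1],[0,0,0,0,1],[0,0,0,0,1],[0,0,0,0,1],[0,0,0,0,1]]

```text
time_s: 2.5
eef_pos: [531.3, -77.9, 231.0]
ee_rot: [-1.616, -2.693, 0.001]
force: [0.1, 0.5, 0.4]
finger_gap: -0.002
gripper_force: 0.0
```

>>> drive_tool:
  plan:
    - [[0,0,0,0,1],[0,0,0,0,1],[0,0,0,0,1],[0,0,0,0,0.8],[0,0,0,0,0],[0,0,0,0,0]]

```text
time_s: 3.1
eef_pos: [531.5, -77.9, 231.1]
ee_rot: [-2.109, -2.328, 0.0]
force: [0.1, -0.6, 0.3]
finger_gap: -0.005
gripper_force: 0.0
```

```bash
cat >> h.py <<'E'
def st():
    o=telemetry.observe(); R=Ro.from_rotvec(o['ee_rot']).as_matrix(); p=np.load('p.npy')
    d=R.T@(F(p,(0,-85,75))-o['eef_pos'])
    print('t',round(o['time_s'],2),'pos',o['eef_pos'].round(1),'force',o['force'].round(1),'fix',Finv(p,o['eef_pos']).round(1),'to wheeltop(tool)',d.round(1),'units',(d/50).round(3),'yaw err deg',np.degrees(np.arctan2(R[1,0],R[0,0])-p[2]-np.pi/2).round(2),'gap',o['finger_gap'])
E
python3 - <<'E'
from h import *
st()
E
```

```text
t 3.1 pos [531.5 -77.9 231.1] force [ 0.1 -0.6  0.3] fix [-19.2 -43.6] to wheeltop(tool) [-41.5  19.  156.1] units [-0.83   0.38   3.121] yaw err deg 0.36 gap -0.0048992130426570865
```

>>> drive_tool:
  plan:
    - [[0,-0.5,0.2,0,0],[0,-0.5,0.18,0,0],[0,0,0,0.5,0],[0,0,0,0.8,0],[0,0,0,0.7,0],[0,0,0,0.4,0],[0,0,0,0,0]]

```text
time_s: 3.8
eef_pos: [553.1, -125.5, 108.3]
ee_rot: [-2.107, -2.323, 0.006]
force: [-0.5, 1.1, -0.2]
finger_gap: 0.002
gripper_force: 0.0
```

Run:
```python
from h import *
st()
w=snap('wrist','w1'); s=snap('side','s1')
c=cv2.resize(s['color'][150:310,240:440,::-1],None,fx=2.5,fy=2.5,interpolation=cv2.INTER_CUBIC)
cv2.imwrite('pics/m1.png',np.vstack([c, cv2.resize(w['color'][:,:,::-1],(500,312))])[:, :][:712] if 0 else cv2.resize(np.vstack([cv2.resize(c,(500,400)),cv2.resize(w['color'][:,:,::-1],(500,312))]),(420,598)))
cv2.imwrite('pics/w1b.png',w['color'][:,:,::-1])
```

```text
t 3.8 pos [ 553.1 -125.5  108.3] force [-0.5  1.1 -0.2] fix [ -2. -93.] to wheeltop(tool) [ 8.   2.3 33.3] units [0.159 0.045 0.667] yaw err deg 0.31 gap 0.002076577782417481
```

View pics/w1b.png

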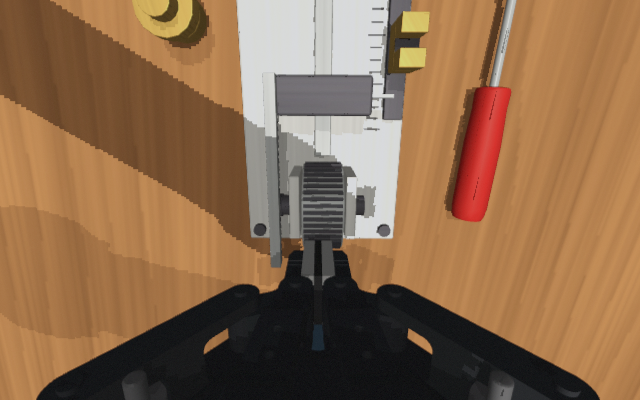

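The wrist view shows it all: the pointer tip at (394,96), the notch gap centred at about (400,41), and the fingertip at (318,245) just behind the wheel at (323,200).

```bash
cat >> h.py <<'E'
def gap(s,pt,nt):
    p=np.load('p.npy'); a=Finv(p,px2w(s,*pt,52)); b=Finv(p,px2w(s,*nt,50)); print('ptr',a.round(1),'notch',b.round(1),'diff',(b-a).round(1)[1],'rim',((b-a)[1]*30/8).round(0))
E
python3 - <<'E'
from h import *
w=load('w1'); gap(w,(394,96),(400,41))
p=np.load('p.npy');print(Finv(p,px2w(w,323,202,75)), Finv(p,px2w(w,265,72,60)))
E
```

```text
ptr [ 43.6 -12.3] notch [45.2 18.4] diff 30.7 rim 115.0
[  0.76111836 -73.06313847] [-33.11422283   0.04127051]
```

>>> drive_tool:
  plan:
    - [[0,0,0.04,0.3,0],[0,0,0,0.3,0],[0,0,0,0.08,0],[0,0,0,0.04,0],[0,0,0,0,0]]

```text
time_s: 4.4
eef_pos: [557.1, -125.7, 75.3]
ee_rot: [-2.112, -2.325, 0.0]
force: [-0.8, -0.5, -0.0]
finger_gap: 0.003
gripper_force: 0.0
```

>>> drive_tool:
  plan:
    - [[0,0,0,0.04,0],[0,0,0,0.02,0],[0,0,0,0,0]]

```text
time_s: 4.7
eef_pos: [557.8, -127.1, 74.5]
ee_rot: [2.112, 2.324, 0.001]
force: [-5.5, -0.8, 16.4]
finger_gap: 0.0
gripper_force: 8.3
```

>>> drive_tool:
  plan:
    - [[0,0.1,0,0,0],[0,0.1,0,0,0],[0,0.1,0,0,0],[0,0.1,0,0,0],[0,0,0,0,0]]

```text
time_s: 5.2
eef_pos: [555.8, -106.5, 74.5]
ee_rot: [2.112, 2.325, 0.002]
force: [-6.5, 0.2, 18.2]
finger_gap: -0.001
gripper_force: 8.9
```

Run:
```python
from h import *
st(); snap('wrist','w2')
```

```text
t 5.2 pos [ 555.8 -106.5   74.5] force [-6.5  0.2 18.2] fix [  2.4 -74.4] to wheeltop(tool) [-10.6  -2.5  -0.5] units [-0.212 -0.049 -0.01 ] yaw err deg 0.22 gap -0.0005288014348075792
```

View pics/w2.png

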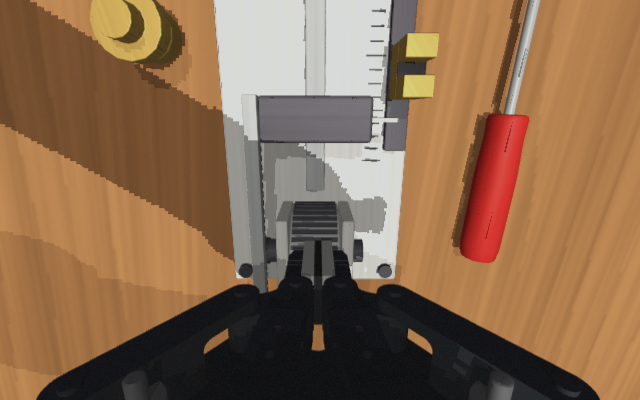

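The jaw is moving. The pointer is now at (397,120) and the notch centre at (404,66).

Run:
```python
from h import *
gap(load('w2'),(397,120),(403,66))
```

```text
ptr [43.1 -7. ] notch [44.6 19. ] diff 26.0 rim 97.0
```

>>> drive_tool:
  plan:
    - [[0,0,0,-0.2,0],[0,-0.42,-0.02,0,0],[0,0,0,0,0],[0,0,0,0.2,0],[0,0,0,0,0]]

```text
time_s: 5.75
eef_pos: [557.9, -128.8, 74.2]
ee_rot: [2.111, 2.322, 0.002]
force: [-3.6, -4.5, 17.9]
finger_gap: -0.0
gripper_force: 9.0
```

>>> drive_tool:
  plan:
    - [[0,0.11,0,0,0],[0,0.11,0,0,0],[0,0.11,0,0,0],[0,0.11,0,0,0],[0,0,0,0,0]]

```text
time_s: 6.25
eef_pos: [555.5, -103.4, 73.9]
ee_rot: [2.11, 2.327, 0.004]
force: [-3.3, 2.5, 18.6]
finger_gap: -0.001
gripper_force: 9.7
```

Run:
```python
from h import *
st()
```

```text
t 6.25 pos [ 555.5 -103.4   73.9] force [-3.3  2.5 18.6] fix [  2.4 -71.3] to wheeltop(tool) [-13.7  -2.5  -1.1] units [-0.273 -0.05  -0.022] yaw err deg 0.32 gap -0.0014886914492692673
```

>>> drive_tool:
  plan:
    - [[0,0,0,-0.2,0],[0,-0.47,-0.02,0,0],[0,0,0,0,0],[0,0,0,0.2,0],[0,0,0,0,0]]

```text
time_s: 6.75
eef_pos: [556.7, -130.6, 73.8]
ee_rot: [2.111, 2.322, 0.0]
force: [-3.5, -6.1, 18.6]
finger_gap: 0.0
gripper_force: 9.3
```

>>> drive_tool:
  plan:
    - [[0,0.11,0,0,0],[0,0.11,0,0,0],[0,0.11,0,0,0],[0,0.11,0,0,0],[0,0,0,0,0]]

```text
time_s: 7.25
eef_pos: [554.3, -105.1, 74.1]
ee_rot: [-2.11, -2.327, -0.004]
force: [-6.7, 1.0, 25.0]
finger_gap: -0.003
gripper_force: 12.4
```

>>> drive_tool:
  plan:
    - [[0,0,0,-0.2,0],[0,-0.44,0,0,0],[0,0,0,0,0],[0,0,0,0.2,0],[0,0,0,0,0]]

```text
time_s: 7.75
eef_pos: [556.6, -130.6, 73.8]
ee_rot: [2.111, 2.322, -0.0]
force: [-3.5, -6.3, 19.4]
finger_gap: 0.003
gripper_force: 9.8
```

>>> drive_tool:
  plan:
    - [[0,0.11,0,0,0],[0,0.11,0,0,0],[0,0.11,0,0,0],[0,0.11,0,0,0],[0,0,0,0,0]]

```text
time_s: 8.25
eef_pos: [554.1, -104.9, 74.0]
ee_rot: [-2.11, -2.327, -0.004]
force: [-6.5, 2.2, 24.8]
finger_gap: 0.001
gripper_force: 12.9
```

Run:
```python
from h import *
st(); snap('wrist','w3')
```

```text
t 8.25 pos [ 554.1 -104.9   74. ] force [-6.5  2.2 24.8] fix [  0.9 -72.7] to wheeltop(tool) [-12.3  -1.   -1. ] units [-0.246 -0.019 -0.02 ] yaw err deg 0.31 gap 0.0010182342042343716
```

View pics/w3.png

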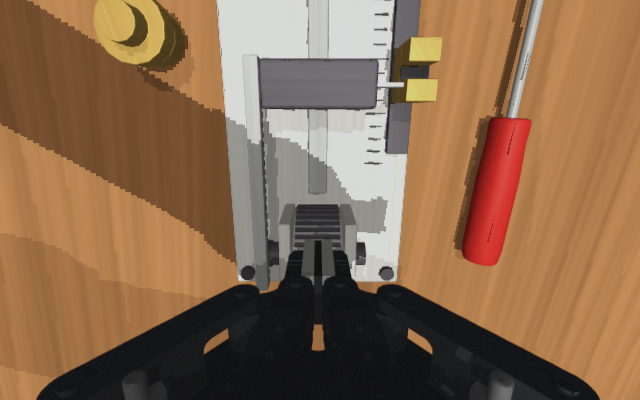

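The pointer is at about (403,85). The prongs span rows 38–61 and 79–101, so the notch centre is at about (406,70).

Run:
```python
from h import *
gap(load('w3'),(402,85),(406,70)); gap(load('w3'),(402,85),(406,61)); gap(load('w3'),(402,85),(406,79))
```

```text
ptr [42.6 11.8] notch [44.5 19. ] diff 7.2 rim 27.0
ptr [42.6 11.8] notch [44.2 23.1] diff 11.3 rim 42.0
ptr [42.6 11.8] notch [44.9 14.8] diff 3.0 rim 11.0
```

>>> drive_tool:
  plan:
    - [[0,0,0,-0.2,0],[0,-0.44,0,0,0],[0,0,0,0,0],[0,0,0,0.2,0],[0,0,0,0,0]]

```text
time_s: 8.8
eef_pos: [556.5, -130.6, 73.7]
ee_rot: [2.111, 2.322, -0.0]
force: [-4.0, -5.9, 20.0]
finger_gap: -0.003
gripper_force: 10.1
```

>>> drive_tool:
  plan:
    - [[0,0.12,0,0,0],[0,0.12,0,0,0],[0,0.12,0,0,0],[0,0.12,0,0,0],[0,0.02,0,0,0],[0,0,0,0,0]]

```text
time_s: 9.4
eef_pos: [553.6, -100.7, 73.1]
ee_rot: [-2.108, -2.326, -0.004]
force: [-4.2, 2.5, 19.3]
finger_gap: -0.001
gripper_force: 9.7
```

Run:
```python
from h import *
st(); w=snap('wrist','w4'); cv2.imwrite('pics/c4.png',cv2.resize(w['color'][0:140,300:480,::-1],None,fx=4,fy=4,interpolation=cv2.INTER_CUBIC))
```

```text
t 9.4 pos [ 553.6 -100.7   73.1] force [-4.2  2.5 19.3] fix [  0.7 -68.5] to wheeltop(tool) [-16.5  -0.8  -2. ] units [-0.331 -0.017 -0.039] yaw err deg 0.36 gap -0.0010006761043324299
```

View pics/c4.png

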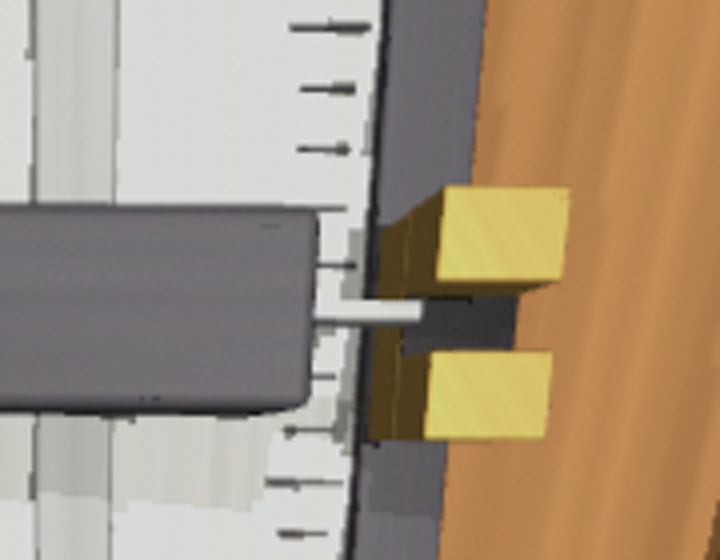

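The pointer tip at crop (421,310) lies between the prong edges at rows 281 and 352, whose centre is 316. That puts it within about 1 mm, so I'm lifting off and checking again.

>>> drive_tool:
  plan:
    - [[0,0,0,-0.2,0],[0,0,0,-0.4,0],[0,0,0,-0.6,0],[0,0,0,0,0],[0,0,0,0,0]]

```text
time_s: 9.95
eef_pos: [553.0, -102.3, 131.8]
ee_rot: [-2.11, -2.327, -0.001]
force: [0.4, 0.3, -0.6]
finger_gap: -0.003
gripper_force: 0.0
```

Run:
```python
from h import *
gap(load('w4'),(405,77.2),(408,79))
st(); w=snap('wrist','w5'); cv2.imwrite('pics/c5.png',cv2.resize(w['color'][20:200,300:480,::-1],None,fx=3,fy=3,interpolation=cv2.INTER_CUBIC))
```

```text
ptr [43.3 19.7] notch [45.4 19. ] diff -0.6 rim -2.0
t 9.95 pos [ 553.  -102.3  131.8] force [ 0.4  0.3 -0.6] fix [  0.1 -70. ] to wheeltop(tool) [-15.   -0.1  56.8] units [-0.301 -0.003  1.136] yaw err deg 0.31 gap -0.0030279200636907483
```

View pics/c5.png

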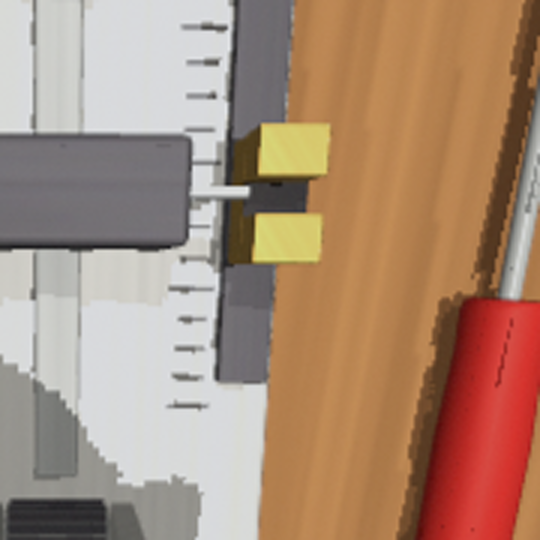

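With the finger off, the pointer at row 192 sits between the prongs at rows 178 and 213, about 0.8 mm from centre. I'm handing it in.

```bash
python3 -c "
from plant import job; print(job.job_done())"
```

```text
the job is handed in; nothing more can be done
None
```

The pointer stands inside the notch, about 0.8 mm from its middle by the last wrist picture. The finger is off the wheel and the job was handed in at about 10 s on the robot's clock; the hand-in returned no verdict.

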